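# Dispense two capsules

## Robot

A 6-joint arm with a two-finger parallel gripper is mounted at the origin on the work surface. World frame = base frame: x ahead of the robot, y to its left, z up, the work surface at z = 0. Lengths are in m, angles in degrees, forces in N, time in s.
With the tool pointing down it reaches from about 0.325 to 0.75 m from the base axis. Payload 7.6 kg.
Tool frame: the origin (TCP) lies at the very end of the fingers, on their centre line; the grasp point (between the pads) lies 19 mm behind it (manip.tcp_to_grasp is the y of the grasp point in the tool frame, in m); y points along the fingers, z is the direction in which the jaws open and shut, and the axes are right-handed (so a half turn about y gives the same grasp; the last joint's range is limited). The gripper opens to 85 mm and grips with 20 to 120 N. Pads are 22 mm wide; open, the fingers measure 114 mm over their backs; the gripper's body (76 mm by 85 mm) begins 54 mm behind the grasp point. The pads swing forward as they close: fully open they stand 13 mm farther back than shut.
Start: joints at [63.753, 2.991, 80.254, -0, 96.75, -4.028], TCP at [0.199, 0.486, 0.231] pointing down, gripper open.
Joint ranges: [-166.34, 166.34], [-52.06, 124.39], [6.96, 135.62], [-60.46, 240.46], [14.63, 156.25], [-167.68, 167.68]. Speed limits (degrees/s): [147.25, 147.25, 172.46, 180, 180, 180].

## Interface

Orientations are given as [roll, pitch, yaw] about the fixed x, y, z axes, in that order (R = Rz(yaw) Ry(pitch) Rx(roll)).
In Python, from plant import manip gives the robot as it stands.
- The arm moves only by the tool send_rows, never from a script. Its argument "targets" is a list of rows, each an object with "travel": the shift along the tool's x, y, z in mm, a list of three; "twist": the turn about the tool's y in rad; "grip": the finger opening in mm, from 0 to 85.4. In form: [{"travel": [tx, ty, tz], "twist": twist, "grip": grip}, ...]. A call has 1 to 10 rows; each row shifts and turns the pose as measured when the row begins, along the tool's axes as they then stand; what a row does not reach is not made up. A row lasts 1/10 s, in which the tool goes at most 50 mm and 8.59 degrees, less where a joint would pass 70% of its speed; a pose out of reach is approached as far as the arm can. A call with a gripper value outside its range is refused whole. The fingers move at their own pace and stop on an object; "squeeze" is the grip in N (left out, the last holds). Time passes only in rows, so rows that do not move let the fingers close. It gives the time, the measured TCP pose, the force and the opening at its end, in the units of the state.
- manip.get_obs(): the state, without advancing time (a new reading comes with each control period).
- manip.snapshot(name): name is "scene" or "top" or "wrist"; returns (picture, depth): 384x512x3 uint8, red, green, blue; 384x512 float32, m along the optical axis (not along the pixel's ray), 0 where there is no reading.
- manip.camera_params(name): a dict with "vfov" (degrees; the focal length in pixels is half the picture's height over the tangent of half this angle, whatever the lens; pixels are square), "cx", "cy" (the principal point, pixels), "pose" (4x4, takes a point from camera to world coordinates). Camera axes: x right, y up, looking along -z (the intrinsics and any distortion apply to the point x, -y, -z); pixel columns grow to the right and rows downward; lengths in m; the calibration is good to about 2 mm. A picture is of the moment at which its call begins: read the wrist's pose just before it. camera_params takes no time and is no camera call; for the wrist camera it gives the pose at the moment of the call.
- manip.finish_job(): hands the job in, once; it reports no verdict.
The state is a dict: "t": time; "joints": joint angles; "joint_vel": joint speeds; "effort": joint torques, N m; "ee_pos": TCP position; "tool_rot": TCP orientation; "contact_force": force on the tool from outside, world axes, zero at the start; "torque": the same for the moment, N m; "finger_gap": opening from 0.0 (shut) to 1.0 (fully open).
Only numpy, scipy, OpenCV 4.12 (cv2) and the standard library are available. Lean on these libraries where they do the work, as an engineer would, in place of code of your own. Each camera call takes 0.05 s, during which the arm holds its last target.

## Task

Set out two of the long capsules for a large filling: on the dispenser that holds the long capsules, press the black pad at the back of the rocking lever right down so that the gate lifts and one capsule rolls into the tray, let the lever come right up again, then press it down and let it up once more. Finish with exactly two long capsules lying in the tray, the rest still behind the gate and the lever up. Work only by pressing the pad: do not touch the capsules or lift the gates by hand, and leave the short-capsule dispenser and the other things on the worktop alone.

Things in the scene. Friction and masses are not known exactly. Their poses are not given: they have to be found in the camera images.
- dispenser_long: Dispenser holding the long (38 mm) capsules, fixed: white base plate 184 x 57 mm, open grey trough sloping down at 22 deg to a catch tray at its -x end (35 to 80 mm from the origin, lip 21 mm high). Origin on the worktop under the gate; +x points up the slope to the press pad, z up. The two dispensers differ only in width and capsule length and may stand either way round.
- rocker_long (a joint): Tilt (rad) of the long-capsule dispenser's sprung rocking lever: 0 at rest, gate down; 0.30 pad right down on its stop, gate 18 mm up (capsules pass from 0.22). Takes 2 N on the pad to start, 5 to 6 N at the stop; springs back when let go. A stop finger rises behind the first capsule, so each full press lets out one; the row rolls on when the lever is back up.
- pad_long: Black ribbed rubber press pad, 36 mm along x by 54 mm, on the rear (uphill) end of that lever. Origin: centre of its top face; x points away from the gate, z out of the pad. At rest 88 mm above the worktop, 89 mm on the +x side of the dispenser's origin, rear edge tilted up 0.15 rad. Pressed right down the centre sinks 13 mm. Nothing stands above it.
- gate_long: Upright steel gate plate across the trough at the front (downhill) end of that lever, 3 mm thick, 37 mm wide, holding back the row of capsules. Its origin is the lever's pivot, 60 mm up the slope from the plate.
- dispenser_short: Dispenser holding the short (22 mm) capsules, fixed: white base plate 184 x 41 mm, open grey trough sloping down at 22 deg to a catch tray at its -x end (35 to 80 mm from the origin, lip 21 mm high). Origin on the worktop under the gate; +x points up the slope to the press pad, z up. The two dispensers differ only in width and capsule length and may stand either way round.
- rocker_short (a joint): Tilt (rad) of the short-capsule dispenser's sprung rocking lever: 0 at rest, gate down; 0.30 pad right down on its stop, gate 18 mm up (capsules pass from 0.22). Takes 2 N on the pad to start, 5 to 6 N at the stop; springs back when let go. A stop finger rises behind the first capsule, so each full press lets out one; the row rolls on when the lever is back up.
- pad_short: Black ribbed rubber press pad, 36 mm along x by 38 mm, on the rear (uphill) end of that lever. Origin: centre of its top face; x points away from the gate, z out of the pad. At rest 88 mm above the worktop, 89 mm on the +x side of the dispenser's origin, rear edge tilted up 0.15 rad. Pressed right down the centre sinks 13 mm. Nothing stands above it.
- gate_short: Upright steel gate plate across the trough at the front (downhill) end of that lever, 3 mm thick, 21 mm wide, holding back the row of capsules. Its origin is the lever's pivot, 60 mm up the slope from the plate.
- rinse_cup: White plastic rinsing cup, 72 mm across the rim, 85 mm high; origin at the centre of its underside. Bystander.
- bond_bottle: Small grey bottle with black cap, 32 mm diameter, 70 mm high; origin at the centre of its underside. Bystander.
- paste_jar: Amber glass jar with white lid, 52 mm diameter, 45 mm high; origin at the centre of its underside. Bystander.
- cap_long1: Long capsule 1 of 4, origin at its centre: white plastic cylinder with grey end band, 16 mm diameter, 38 mm long, 10 to 14 g, lying across the trough. Numbered from the gate up the slope; number 1 rests against the gate.
- cap_long2: Long capsule 2 of 4, origin at its centre: white plastic cylinder with grey end band, 16 mm diameter, 38 mm long, 10 to 14 g, lying across the trough. Numbered from the gate up the slope; number 1 rests against the gate.
- cap_long3: Long capsule 3 of 4, origin at its centre: white plastic cylinder with grey end band, 16 mm diameter, 38 mm long, 10 to 14 g, lying across the trough. Numbered from the gate up the slope; number 1 rests against the gate.
- cap_long4: Long capsule 4 of 4, origin at its centre: white plastic cylinder with grey end band, 16 mm diameter, 38 mm long, 10 to 14 g, lying across the trough. Numbered from the gate up the slope; number 1 rests against the gate.
- cap_short1: Short capsule 1 of 4, origin at its centre: white plastic cylinder with grey end band, 16 mm diameter, 22 mm long, 10 to 14 g, lying across the trough. Numbered from the gate up the slope; number 1 rests against the gate.
- cap_short2: Short capsule 2 of 4, origin at its centre: white plastic cylinder with grey end band, 16 mm diameter, 22 mm long, 10 to 14 g, lying across the trough. Numbered from the gate up the slope; number 1 rests against the gate.
- cap_short3: Short capsule 3 of 4, origin at its centre: white plastic cylinder with grey end band, 16 mm diameter, 22 mm long, 10 to 14 g, lying across the trough. Numbered from the gate up the slope; number 1 rests against the gate.
- cap_short4: Short capsule 4 of 4, origin at its centre: white plastic cylinder with grey end band, 16 mm diameter, 22 mm long, 10 to 14 g, lying across the trough. Numbered from the gate up the slope; number 1 rests against the gate.

How it is judged (in metres and radians):
On the way, in this order (a step that is already met when the one before it is completed fails the run):
1. the pad of the long-capsule dispenser is pressed right down by the fingers (value of joint rocker_long above 0.21 rad and contact force between the fingers and pad_long above 0.5 N), for 0.05 s.
2. the lever is let right up, with the first long capsule in the tray and the second still behind the gate (value of joint rocker_long below 0.05 rad and x of cap_long1 in the frame of dispenser_long between -0.085 and -0.045 m and y of cap_long1 in the frame of dispenser_long between -0.02 and 0.02 m and height (world z) of cap_long1 below 0.03 m and x of cap_long2 in the frame of dispenser_long between -0.004 and 0.08 m and y of cap_long2 in the frame of dispenser_long between -0.02 and 0.02 m and height (world z) of cap_long2 below 0.08 m), for 0.2 s.
3. the pad is pressed right down a second time (all of step 1), for 0.05 s.
At the end, for the whole second after the job is handed in: long capsules 1 and 2 lie at rest in the catch tray (centres 45 to 85 mm in front of the dispenser's origin, below 30 mm); long capsules 3 and 4 and all short capsules rest behind their gates; both levers are up (below 0.05 rad) (x of cap_long1 in the frame of dispenser_long between -0.085 and -0.045 m and y of cap_long1 in the frame of dispenser_long between -0.02 and 0.02 m and height (world z) of each of cap_long1, cap_long2 below 0.03 m and x of cap_long2 in the frame of dispenser_long between -0.085 and -0.045 m and y of cap_long2 in the frame of dispenser_long between -0.02 and 0.02 m and x of cap_long3 in the frame of dispenser_long between -0.004 and 0.08 m and y of cap_long3 in the frame of dispenser_long between -0.02 and 0.02 m and height (world z) of each of cap_long3, cap_long4, cap_short1, cap_short2, cap_short3, cap_short4 below 0.08 m and x of cap_long4 in the frame of dispenser_long between -0.004 and 0.08 m and y of cap_long4 in the frame of dispenser_long between -0.02 and 0.02 m and value of joint each of rocker_long, rocker_short below 0.05 rad and x of cap_short1 in the frame of dispenser_short between -0.004 and 0.08 m and y of cap_short1 in the frame of dispenser_short between -0.02 and 0.02 m and x of cap_short2 in the frame of dispenser_short between -0.004 and 0.08 m and y of cap_short2 in the frame of dispenser_short between -0.02 and 0.02 m and x of cap_short3 in the frame of dispenser_short between -0.004 and 0.08 m and y of cap_short3 in the frame of dispenser_short between -0.02 and 0.02 m and x of cap_short4 in the frame of dispenser_short between -0.004 and 0.08 m and y of cap_short4 in the frame of dispenser_short between -0.02 and 0.02 m and linear speed of each of cap_long1, cap_long2, cap_long3, cap_long4, cap_short1, cap_short2, cap_short3, cap_short4 below 0.03 m/s); the robot touches nothing.
It fails at once if the robot touches a capsule (contact force between any of the fingers, the arm and cap_long1 above 0.2 N or contact force between any of the fingers, the arm and cap_long2 above 0.2 N or contact force between any of the fingers, the arm and cap_long3 above 0.2 N or contact force between any of the fingers, the arm and cap_long4 above 0.2 N or contact force between any of the fingers, the arm and cap_short1 above 0.2 N or contact force between any of the fingers, the arm and cap_short2 above 0.2 N or contact force between any of the fingers, the arm and cap_short3 above 0.2 N or contact force between any of the fingers, the arm and cap_short4 above 0.2 N).
It fails at once if a capsule is lifted, or thrown out of its dispenser (height (world z) of any of cap_long1, cap_long2, cap_long3, cap_long4, cap_short1, cap_short2, cap_short3, cap_short4 above 0.1 m).
It fails at once if a gate is moved by hand instead of through the pad (contact force between any of the fingers, the arm and gate_long above 0.5 N or contact force between any of the fingers, the arm and gate_short above 0.5 N).
It fails at once if the lever of the short-capsule dispenser is pressed (value of joint rocker_short above 0.08 rad).
It fails at once if a bystander is pushed, lifted or tipped (distance of any of rinse_cup, bond_bottle, paste_jar from where it was at the start of the episode above 0.02 m or angle between any of rinse_cup, bond_bottle, paste_jar's own z axis and vertical above 0.3 rad).
It also fails if it takes over 40 s, if anything falls off the work surface, if the arm or the gripper's body presses on something with over 40 N, if the wrist force passes 120 N, or if a joint passes its speed limit or range.

## Working session

There is one attempt and no reset: what is moved stays moved. The work goes in short steps, Python scripts to look and compute and a tool call to move; the robot and the scene stay as the last step left them, time stands still between calls to the robot, and variables do not carry over. Pictures are saved under pics/ and viewed, and the job is handed in when it is done.

Besides the shell and the picture viewer there is one more tool, called after "Call:" as name([rows], argument=value, ...), one row to a line, values as JSON. send_rows: Moves the arm, as the interface text tells. Its arguments: {"type":"object","properties":{"targets":{"type":"array"},"squeeze":{"type":"number"}},"required":["targets"]}

```bash
mkdir -p pics; ls; python3 - <<'E'
from plant import manip
import cv2,numpy as np
o=manip.get_obs();print(o)
for n in ("scene","top"):
    im,d=manip.snapshot(n); cv2.imwrite(f"pics/{n}0.png",im[...,::-1]); np.savez(f"{n}0.npz",im=im,d=d)
    print(n,manip.camera_params(n))
E
```

```text
pics
{'t': 0.0, 'joints': array([ 6.37525477e+01,  3.02741956e+00,  8.03159931e+01,  5.33341107e-04,
        9.67485616e+01, -4.02782529e+00]), 'joint_vel': array([ 0.01031263, -0.02801768,  0.23922577, -0.07438922,  0.08896351,
       -0.07776813]), 'effort': array([-1.23836671e-04, -3.81664145e+01, -3.60181797e+01, -8.11488758e-05,
        6.20682506e-03,  1.04361396e-05]), 'ee_pos': array([0.19837022, 0.48574316, 0.23044439]), 'tool_rot': array([-9.00917099e+01,  6.98879317e-03, -2.22195703e+01]), 'contact_force': array([ 0.0843617 , -0.93613674,  0.03530387]), 'torque': array([ 0.03209099,  0.01189178, -0.0919746 ]), 'finger_gap': 1.0016453953679074}
scene {'vfov': 51.66878436340705, 'cx': 252.1032182540973, 'cy': 192.9764954722027, 'pose': array([[ 0.04583045, -0.6439932 ,  0.76365721,  1.26763357],
       [ 0.99877513,  0.04381249, -0.02299378, -0.00818208],
       [-0.01864989,  0.76377564,  0.64521233,  0.70799389],
       [ 0.        ,  0.        ,  0.        ,  1.        ]])}
top {'vfov': 50.90454565882083, 'cx': 255.77185466503758, 'cy': 188.4255785977258, 'pose': array([[-0.01651795,  0.98498836, -0.17182865,  0.35334619],
       [-0.99970151, -0.0193636 , -0.014898  , -0.00202799],
       [-0.01800158,  0.17153127,  0.9850142 ,  1.08987161],
       [ 0.        ,  0.        ,  0.        ,  1.        ]])}
```

View pics/scene0.png

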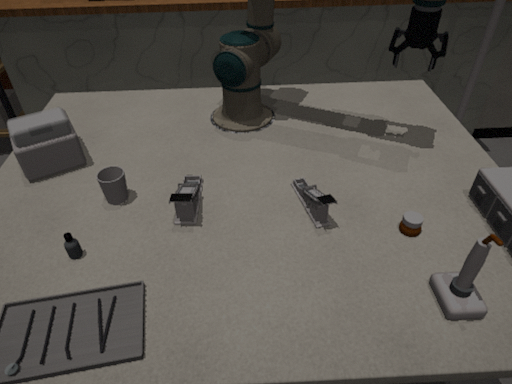

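View pics/top0.png

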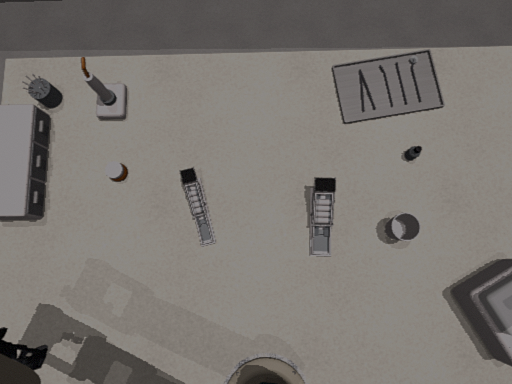

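The top view shows both dispensers with their pads away from the robot. The wider one, with the pad at about (325,185), is on the right, so it should be the long one. The narrow one's pad is at about (188,176). Next I'll measure both pads.

```bash
cat >h.py <<'E'
import numpy as np,cv2
from plant import manip
def ray(n,u,v,P=None):
    c=P or manip.camera_params(n); f=192/np.tan(np.radians(c['vfov']/2))
    d=np.array([(u-c['cx'])/f,-(v-c['cy'])/f,-1.]); T=c['pose']
    return T[:3,3],T[:3,:3]@d
def onz(n,u,v,z,P=None):
    o,d=ray(n,u,v,P); return o+d*(z-o[2])/d[2]
def dep(n,u,v,D,P=None):
    o,d=ray(n,u,v,P); return o+d*D
E
python3 - <<'E'
from h import *
print([k for k in manip.camera_params("top")])
for n in ("top","scene"):
    z=np.load(n+"0.npz");im=z['im'];d=z['d']
    m=(im.max(2)<22).astype(np.uint8)
    k,l,s,c=cv2.connectedComponentsWithStats(m)
    for i in range(1,k):
        if 40<s[i,4]<900:
            u,v=c[i]; cs=cv2.minAreaRect(np.argwhere(l==i)[:,::-1].astype(np.float32))
            print(n,s[i],c[i].round(1),onz(n,u,v,.088).round(4),dep(n,u,v,d[int(v),int(u)]).round(4),[onz(n,*p,.088)[:2].round(4).tolist() for p in cv2.boxPoints(cs)])
z=np.load("top0.npz");im=z['im']
cv2.imwrite("pics/topcrop.png",np.hstack([cv2.resize(im[160:265,165:240,::-1],None,fx=5,fy=5,interpolation=2),cv2.resize(im[160:265,290:365,::-1],None,fx=5,fy=5,interpolation=2)]))
E
```

```text
['vfov', 'cx', 'cy', 'pose']
top [181 169  15  14 120] [188.  175.3] [0.5653 0.1849 0.088 ] [0.565  0.1846 0.0895] [[0.576, 0.204], [0.5832, 0.1734], [0.5531, 0.1658], [0.546, 0.1962]]
top [316 179  19  12 183] [325.  184.2] [ 0.5356 -0.1615  0.088 ] [ 0.5361 -0.1619  0.0854] [[0.5493, -0.1393], [0.5484, -0.1846], [0.5202, -0.1832], [0.5211, -0.1381]]
top [  0 328  47  42 693] [ 21.9 352.3] [0.1434 0.5758 0.088 ] [0.1898 0.4482 0.3092] [[0.1524, 0.652], [0.2027, 0.6313], [0.1499, 0.5131], [0.1006, 0.5346]]
scene [413   0  33   7 169] [428.7   2.9] [-1.0007  1.0459  0.088 ] [0.2347 0.4718 0.4257] [[-1.0668, 0.9833], [-1.0463, 1.1548], [-0.9348, 1.1077], [-0.954, 0.9427]]
scene [247  24  26   6  62] [260.9  27.1] [-0.6935  0.1125  0.088 ] [-0.0937  0.0756  0.2776] [[-0.6806, 0.0444], [-0.7477, 0.0477], [-0.7196, 0.1682], [-0.6539, 0.1618]]
scene [215  63  31  29 374] [229.8  77.6] [-0.1334 -0.0382  0.088 ] [ 0.0911 -0.0334  0.1874] [[-0.1246, -0.1125], [-0.314, -0.0725], [-0.1579, 0.0287], [0.0056, -0.0172]]
scene [  0  80  16  38 220] [  5.8 101.8] [-0.0049 -0.8032  0.088 ] [-0.9313 -
[... 226 characters left out ...]
0.0381, 0.0681], [-0.0039, -0.0015]]
scene [472 127  40  12 362] [492.  132.5] [0.3098 0.7195 0.088 ] [-0.919   1.6531 -0.7074] [[0.2851, 0.6717], [0.2825, 0.7906], [0.3333, 0.764], [0.3356, 0.6491]]
scene [170 194  22   7 135] [180.4 196.9] [ 0.5368 -0.159   0.088 ] [ 1.2676 -0.0082  0.708 ] [[0.5241, -0.1854], [0.5276, -0.1343], [0.5499, -0.1327], [0.5465, -0.1829]]
scene [318 195  17   9  90] [326.  198.9] [0.5675 0.1875 0.088 ] [0.5678 0.1874 0.0883] [[0.5594, 0.1695], [0.5509, 0.2072], [0.576, 0.2054], [0.5842, 0.1685]]
scene [ 64 233   9   9  55] [ 67.9 237.3] [ 0.6552 -0.3911  0.088 ] [ 0.635  -0.4038  0.0675] [[0.6476, -0.404], [0.6398, -0.3943], [0.6647, -0.3782], [0.6722, -0.3878]]
```

View pics/topcrop.png

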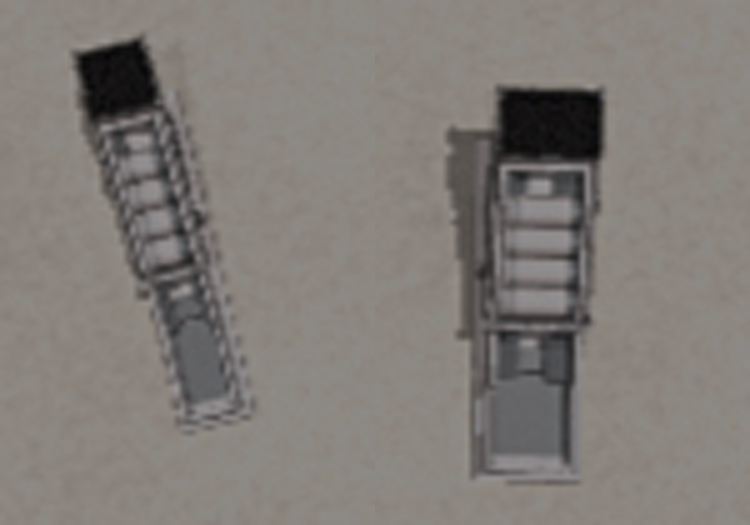

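Pad sizes and capsule lengths confirm it: the long dispenser is on the right, with pad_long centred near (0.535, -0.160) and its +x close to world +x. I'll shut the fingers and square the tool first, then travel across high.

Call:
send_rows([
  {"travel": [0,0,0],"twist": -0.13,"grip": 0},
  {"travel": [0,0,0],"twist": -0.13,"grip": 0},
  {"travel": [0,0,0],"twist": -0.13,"grip": 0},
  {"travel": [0,0,0],"twist": 0,"grip": 0},
  {"travel": [0,0,0],"twist": 0,"grip": 0},
], squeeze=30)

```text
t: 0.6
ee_pos: [0.198, 0.485, 0.2281]
tool_rot: [-90.3, 0.2, 0.7]
contact_force: [-0.3, 0.5, -1.2]
finger_gap: 0.143
```

Call:
send_rows([
  {"travel": [20,0,-38],"twist": 0,"grip": 0},
  {"travel": [20,0,-38],"twist": 0,"grip": 0},
  {"travel": [20,0,-38],"twist": 0,"grip": 0},
  {"travel": [20,0,-38],"twist": 0,"grip": 0},
  {"travel": [20,0,-38],"twist": 0,"grip": 0},
  {"travel": [20,0,-38],"twist": 0,"grip": 0},
  {"travel": [20,0,-38],"twist": 0,"grip": 0},
  {"travel": [20,0,-38],"twist": 0,"grip": 0},
])

```text
t: 1.4
ee_pos: [0.3611, 0.1736, 0.2275]
tool_rot: [-90.4, 0.2, -0.2]
contact_force: [0.4, -0.3, 0.2]
finger_gap: 0.001
```

Call:
send_rows([
  {"travel": [20,0,-38],"twist": 0,"grip": 0},
  {"travel": [20,0,-38],"twist": 0,"grip": 0},
  {"travel": [20,0,-38],"twist": 0,"grip": 0},
  {"travel": [20,0,-38],"twist": 0,"grip": 0},
  {"travel": [20,0,-38],"twist": 0,"grip": 0},
  {"travel": [20,0,-38],"twist": 0,"grip": 0},
  {"travel": [20,0,-38],"twist": 0,"grip": 0},
  {"travel": [20,0,-38],"twist": 0,"grip": 0},
  {"travel": [0,0,0],"twist": 0,"grip": 0},
])

```text
t: 2.3
ee_pos: [0.5204, -0.1516, 0.2283]
tool_rot: [-90.4, 0.1, -2.3]
contact_force: [-0.4, 1.0, -0.4]
finger_gap: -0.003
```

Call:
send_rows([
  {"travel": [9,30,-4],"twist": 0,"grip": 0},
  {"travel": [8,30,-4],"twist": 0,"grip": 0},
  {"travel": [0,30,0],"twist": 0,"grip": 0},
  {"travel": [0,0,0],"twist": 0,"grip": 0},
])

```text
t: 2.7
ee_pos: [0.5377, -0.162, 0.1359]
tool_rot: [-90.4, 0.0, -3.1]
contact_force: [-0.4, 0.4, -0.1]
finger_gap: 0.004
```

```bash
python3 - <<'E'
from h import *
P=manip.camera_params("wrist")
im,d=manip.snapshot("wrist");cv2.imwrite("pics/w1.png",im[...,::-1]);np.savez("w1.npz",im=im,d=d);print(P, manip.get_obs()['ee_pos'])
im,d=manip.snapshot("scene");cv2.imwrite("pics/s1.png",cv2.resize(im[100:240,110:260,::-1],None,fx=4,fy=4,interpolation=2))
E
```

```text
{'vfov': 68.82555669482741, 'cx': 253.29251672657466, 'cy': 191.1448506953751, 'pose': array([[ 0.05374709, -0.95799158, -0.28171508,  0.46602478],
       [ 0.99853453,  0.04977472,  0.0212433 , -0.15742272],
       [-0.00632861, -0.282444  ,  0.95926291,  0.27940304],
       [ 0.        ,  0.        ,  0.        ,  1.        ]])} [ 0.53892014 -0.16232407  0.13893396]
```

View pics/w1.png

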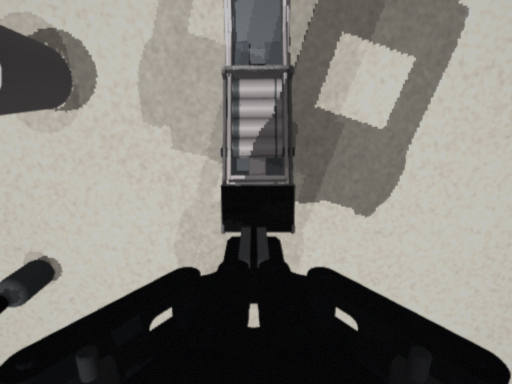

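View pics/s1.png

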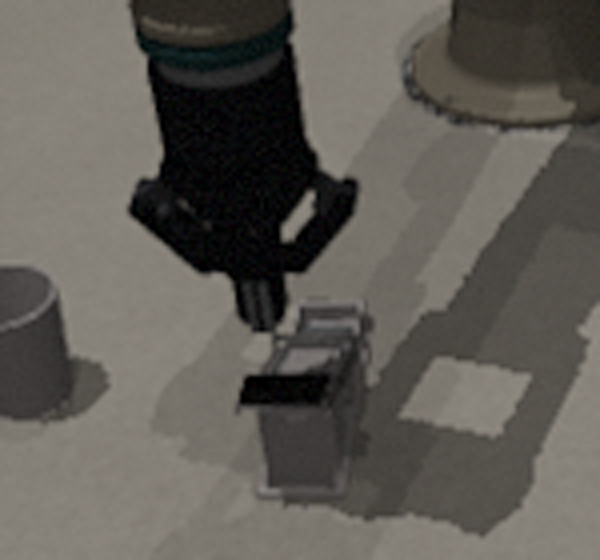

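```bash
python3 - <<'E'
from h import *
P=manip.camera_params("wrist")
for p in [(257.5,207),(222,185),(293,185),(222,231),(293,231),(258,70)]: print(p,onz("wrist",*p,.088,P).round(4))
print(onz("scene",110+263/4,100+328/4,.139).round(4), onz("scene",110+285/4,100+390/4,.088).round(4))
E
```

```text
(257.5, 207) [ 0.5388 -0.1602  0.088 ]
(222, 185) [ 0.5206 -0.1852  0.088 ]
(293, 185) [ 0.5231 -0.1337  0.088 ]
(222, 231) [ 0.557  -0.1883  0.088 ]
(293, 231) [ 0.5596 -0.1341  0.088 ]
(258, 70) [ 0.4448 -0.1553  0.088 ]
[ 0.5429 -0.1623  0.139 ] [ 0.5391 -0.1568  0.088 ]
```

The wrist view puts the pad at cols 222–293, rows 185–231, so its centre is about (0.5385, -0.160). The TCP is within 2 mm of that. Descending now, then pressing in small steps.

Call:
send_rows([
  {"travel": [1,20,2],"twist": 0,"grip": 0},
  {"travel": [1,20,0],"twist": 0,"grip": 0},
  {"travel": [0,0,0],"twist": 0,"grip": 0},
])

```text
t: 3.1
ee_pos: [0.5458, -0.1614, 0.109]
tool_rot: [-90.7, -1.1, -3.1]
contact_force: [-0.7, -0.1, -0.1]
finger_gap: -0.0
```

Call:
send_rows([
  {"travel": [0,5,0],"twist": 0,"grip": 0},
  {"travel": [0,5,0],"twist": 0,"grip": 0},
  {"travel": [0,4,0],"twist": 0,"grip": 0},
])

```text
t: 3.4
ee_pos: [0.5488, -0.1622, 0.1011]
tool_rot: [-90.9, -1.7, -3.1]
contact_force: [-0.0, 0.2, 0.3]
finger_gap: -0.001
```

Call:
send_rows([
  {"travel": [-9,0,1],"twist": 0,"grip": 0},
  {"travel": [0,0,0],"twist": 0,"grip": 0},
])

```text
t: 3.6
ee_pos: [0.5394, -0.1607, 0.1012]
tool_rot: [-90.9, -1.7, -3.1]
contact_force: [-0.1, 0.3, -0.7]
finger_gap: -0.002
```

Call:
send_rows([
  {"travel": [-1,15,0],"twist": 0,"grip": 0},
  {"travel": [-1,12,0],"twist": 0,"grip": 0},
])

```text
t: 3.8
ee_pos: [0.5415, -0.1617, 0.0771]
tool_rot: [-91.0, -2.4, -3.1]
contact_force: [11.4, 3.2, 13.0]
finger_gap: 0.003
```

Call:
send_rows([
  {"travel": [0,2,0],"twist": 0,"grip": 0},
  {"travel": [0,2,0],"twist": 0,"grip": 0},
])

```text
t: 4.0
ee_pos: [0.5428, -0.1619, 0.0763]
tool_rot: [-91.0, -2.6, -3.1]
contact_force: [-10.1, 3.6, 21.5]
finger_gap: 0.001
```

```bash
cat >pic.py <<'E'
import sys
from h import *
k=sys.argv[1]
a,_=manip.snapshot("wrist"); s,_=manip.snapshot("scene")
cv2.imwrite(f"pics/{k}.png",np.hstack([cv2.resize(a[0:240,170:340,::-1],(340,480),interpolation=2),cv2.resize(s[110:230,130:240,::-1],(440,480),interpolation=2)]))
o=manip.get_obs();print(o['t'],o['ee_pos'],o['contact_force'])
E
python3 pic.py p1
```

```text
4.1 [ 0.5429808  -0.16193187  0.07631854] [-6.03255291  2.55590134 17.06648497]
```

View pics/p1.png

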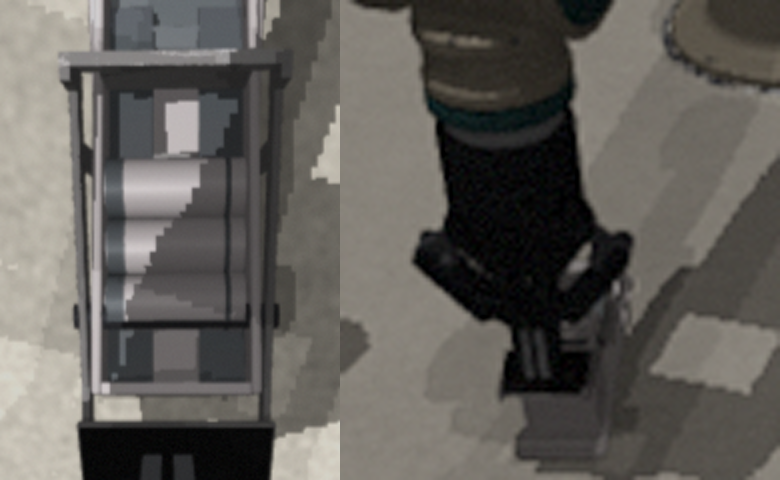

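The gate is up and three capsules are still in the trough behind the stop finger, so one has gone. The pad is on its stop at about 17 N. Letting the lever up.

Call:
send_rows([
  {"travel": [0,-20,0],"twist": 0,"grip": 0},
  {"travel": [0,-20,0],"twist": 0,"grip": 0},
  {"travel": [0,-15,0],"twist": 0,"grip": 0},
  {"travel": [0,0,0],"twist": 0,"grip": 0},
  {"travel": [0,0,0],"twist": 0,"grip": 0},
  {"travel": [0,0,0],"twist": 0,"grip": 0},
  {"travel": [0,0,0],"twist": 0,"grip": 0},
])

```text
t: 4.8
ee_pos: [0.538, -0.1602, 0.1256]
tool_rot: [-90.9, -2.1, -3.1]
contact_force: [-0.5, 1.4, 0.3]
finger_gap: -0.001
```

```bash
cat >> pic.py <<'E'
t,_=manip.snapshot("top"); cv2.imwrite(f"pics/{k}t.png",np.hstack([cv2.resize(a[0:240,170:340,::-1],(340,480),interpolation=2),cv2.resize(t[175:265,280:360,::-1],(426,480),interpolation=2)]))
E
python3 pic.py p2
```

```text
4.9 [ 0.53804111 -0.1602028   0.12578544] [0.18393523 0.24691359 0.51784164]
```

View pics/p2t.png

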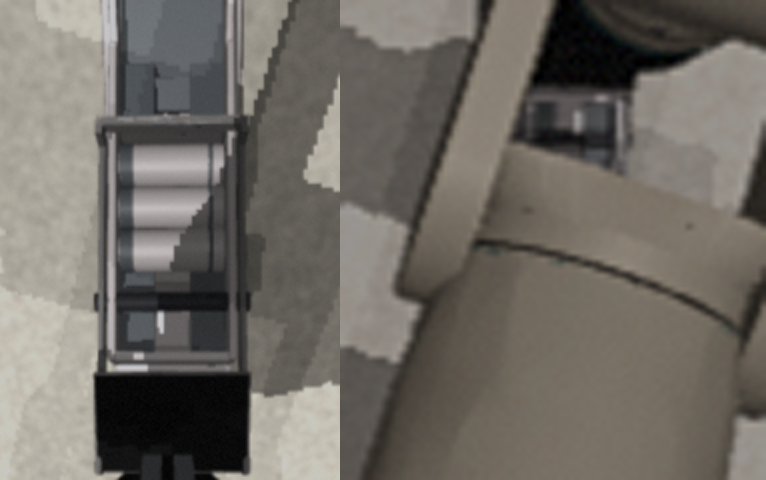

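The lever is up and three capsules have rolled back to the gate. The tray is out of view, so I'll rise to check it before the second press.

Call:
send_rows([
  {"travel": [0,-40,0],"twist": 0,"grip": 0},
  {"travel": [0,-40,0],"twist": 0,"grip": 0},
  {"travel": [0,0,0],"twist": 0,"grip": 0},
])

```text
t: 5.25
ee_pos: [0.5343, -0.1585, 0.2063]
tool_rot: [-90.8, -1.9, -3.2]
contact_force: [0.3, 0.5, 0.6]
finger_gap: -0.001
```

```bash
python3 pic.py p3
```

```text
5.35 [ 0.5327896  -0.15795025  0.20102849] [ 0.14154461  0.65623299 -0.59005973]
```

View pics/p3.png

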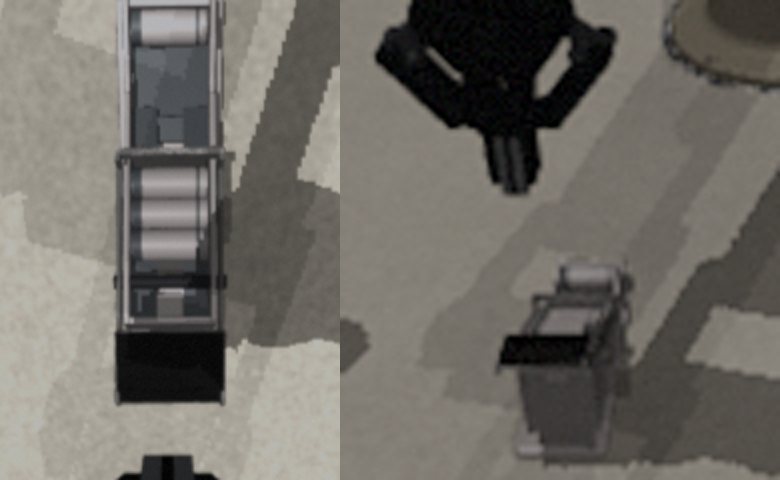

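Capsule 1 lies against the tray lip (wrist crop about (170,25)) and three are behind the gate (rows 170–260). The lever is up. Second press.

Call:
send_rows([
  {"travel": [2,35,-1],"twist": 0,"grip": 0},
  {"travel": [1,35,-1],"twist": 0,"grip": 0},
  {"travel": [0,25,0],"twist": 0,"grip": 0},
  {"travel": [0,0,0],"twist": 0,"grip": 0},
])

```text
t: 5.8
ee_pos: [0.535, -0.1604, 0.0963]
tool_rot: [-90.5, -0.9, -3.2]
contact_force: [0.2, 0.5, -0.1]
finger_gap: -0.008
```

Call:
send_rows([
  {"travel": [4,10,0],"twist": 0,"grip": 0},
  {"travel": [0,15,0],"twist": 0,"grip": 0},
  {"travel": [0,4,0],"twist": 0,"grip": 0},
  {"travel": [0,2,0],"twist": 0,"grip": 0},
])

```text
t: 6.2
ee_pos: [0.5475, -0.1625, 0.0765]
tool_rot: [-90.8, -2.1, -3.1]
contact_force: [-2.1, -0.4, 4.7]
finger_gap: -0.003
```

```bash
python3 pic.py p4
```

```text
6.3 [ 0.54775852 -0.16251301  0.07606408] [1.13023983 0.14946369 5.38972842]
```

View pics/p4.png

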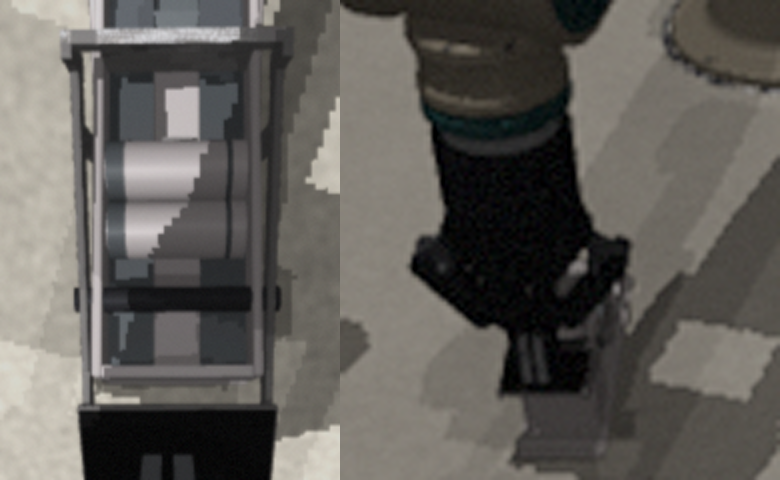

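The second capsule is out and two remain behind the stop finger. I'll press slightly more to be sure the pad is on its stop, then release.

Call:
send_rows([
  {"travel": [-2,5,0],"twist": 0,"grip": 0},
  {"travel": [0,3,0],"twist": 0,"grip": 0},
])

```text
t: 6.55
ee_pos: [0.5498, -0.1631, 0.0756]
tool_rot: [-90.9, -2.8, -3.1]
contact_force: [-3.3, 1.8, 7.6]
finger_gap: 0.003
```

Call:
send_rows([
  {"travel": [0,-20,0],"twist": 0,"grip": 0},
  {"travel": [0,-30,0],"twist": 0,"grip": 0},
  {"travel": [0,-40,0],"twist": 0,"grip": 0},
  {"travel": [0,-40,0],"twist": 0,"grip": 0},
  {"travel": [0,0,0],"twist": 0,"grip": 0},
  {"travel": [0,0,0],"twist": 0,"grip": 0},
  {"travel": [0,0,0],"twist": 0,"grip": 0},
  {"travel": [0,0,0],"twist": 0,"grip": 0},
])

```text
t: 7.35
ee_pos: [0.5453, -0.1607, 0.2123]
tool_rot: [-91.0, -3.1, -3.0]
contact_force: [0.1, 0.1, 0.3]
finger_gap: -0.0
```

```bash
python3 pic.py p5
```

```text
7.45 [ 0.54525506 -0.1607164   0.21210959] [0.22340111 0.10000252 0.09223816]
```

View pics/p5.png

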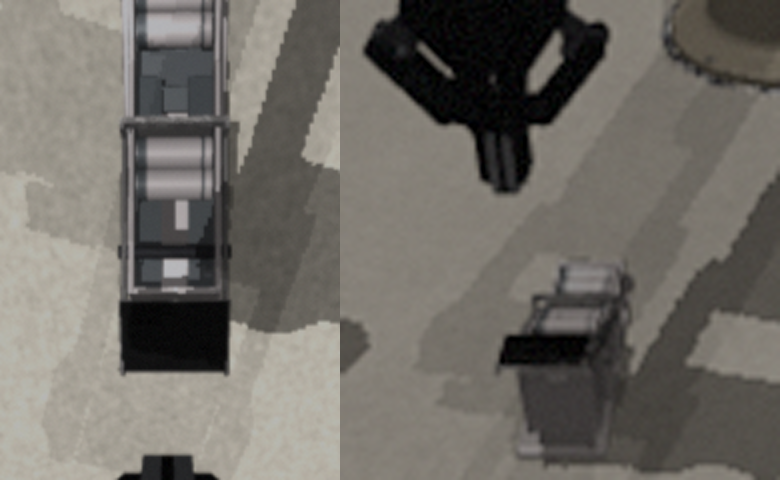

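Two capsules are in the tray (crop rows about 5 and 30) and two are behind the gate (rows 150–185), with the lever up. One depth check of positions and rest before handing in.

Call:
send_rows([
  {"travel": [0,-20,0],"twist": 0,"grip": 0},
  {"travel": [0,-20,0],"twist": 0,"grip": 0},
  {"travel": [0,0,0],"twist": 0,"grip": 0},
  {"travel": [0,0,0],"twist": 0,"grip": 0},
  {"travel": [0,0,0],"twist": 0,"grip": 0},
  {"travel": [0,0,0],"twist": 0,"grip": 0},
])

```text
t: 8.1
ee_pos: [0.5418, -0.1595, 0.2467]
tool_rot: [-90.9, -2.5, -3.1]
contact_force: [-0.4, 0.3, 0.5]
finger_gap: 0.002
```

```bash
python3 - <<'E'
from h import *
P=manip.camera_params("wrist")
a,d=manip.snapshot("wrist"); cv2.imwrite("pics/f.png",a[...,::-1])
# profile along dispenser axis: origin ~ pad centre - 89mm
R=P['pose'];f=192/np.tan(np.radians(P['vfov']/2))
v,u=np.mgrid[0:384,0:512]
c=np.stack([(u-P['cx'])/f*d,-(v-P['cy'])/f*d,-d],-1); w=c@R[:3,:3].T+R[:3,3]
ok=(abs(w[...,1]+.157)<.008)&(d>0)&(w[...,0]>.35)&(w[...,0]<.57)
X=w[ok][:,0]-(.5385-.089);Z=w[ok][:,2]
for b in np.arange(-.09,.1,.004):
    s=(X>=b)&(X<b+.004)
    if s.any(): print(round(b+.002,3),np.median(Z[s]).round(4))
E
```

```text
-0.088 0.0214
-0.084 0.0212
-0.08 0.0212
-0.076 0.0232
-0.072 0.0224
-0.068 0.0195
-0.064 0.0225
-0.06 0.0241
-0.056 0.0242
-0.052 0.0196
-0.048 0.0098
-0.044 0.0097
-0.04 0.0103
-0.036 0.0107
-0.032 0.0162
-0.028 0.0162
-0.024 0.0162
-0.02 0.0101
-0.016 0.0496
-0.012 0.0507
-0.008 0.0419
-0.004 0.0447
0.0 0.0469
0.004 0.0469
0.008 0.0458
0.012 0.0514
0.016 0.0532
0.02 0.0524
0.024 0.0496
0.028 0.007
0.032 0.0073
0.036 0.0068
0.04 0.0073
0.044 0.0071
0.048 0.0626
0.052 0.0632
0.056 0.0472
0.06 0.0473
0.064 0.0473
0.068 0.3425
0.072 0.327
0.076 0.3329
0.08 0.2959
0.084 0.284
0.088 0.2851
0.092 0.2857
0.096 0.2952
0.1 0.2854
```

View pics/f.png

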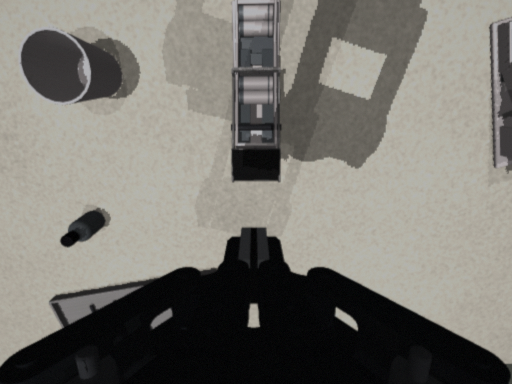

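```bash
python3 -c "
from plant import manip
print(manip.finish_job())"
```

```text
the job is handed in; nothing more can be done
None
```

I pressed the long-capsule pad right down twice with shut fingers and let the lever fully up after each press. I then backed off to about 0.25 m above the worktop and handed the job in at about 8 s; no verdict was reported.

**First press:** the pad sat on its stop at about 17–21 N, with three capsules still behind the stop finger. Once the lever was up, I saw capsule 1 against the tray lip and three capsules at the gate.

**Second press:** the force was lower, about 5–8 N. I had no direct reading of the lever angle, but the second capsule rolled out, which needs 0.22 rad.

**Last checks:** The tray holds two long capsules side by side, centred about 59 and 75 mm in front of the origin with their tops at 24 mm. The other two are behind the gate and the lever is up. The arm is clear, with about 0 N of contact force.

- **Depth profile:** it read a few mm too far downhill compared with the known position of the tray lip. The tray and gate limits still hold with that offset.
- **Tool position:** the tool drifted up to about 11 mm towards the rear of the pad and tilted up to 3° while pressing, but it stayed on the pad.
- **Not re-checked at the end:** I did not measure the short-capsule dispenser or the paste jar again. The tool passed at about 0.23 m height on the way over and registered no contact, and the rinse cup and bottle were still standing in the final picture.

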